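Home the locked sensor carriage on its bench rail

TASK

Press the wide locking button on top of the sensor carriage down with the fingertips and, keeping it held down all the way, push the carriage along its rail until it rests against the end stop block with the two rubber bumpers. Then take the fingers off, so that the button comes back up and locks the carriage there; leave the breadboard, the spare boot and the jar where they stand.

Things in the scene. Friction and masses are not known exactly. Their poses are not given: they have to be found in the camera images.
- rail: Slide rail fixed to the bench: aluminium base plate 110 x 320 x 12 mm with steel guide bar. Origin at the centre of its underside, z up. The carriage slides along the rail's y axis; the end stop (dark steel block 90 x 22 mm, top 58 mm above the bench, two round rubber bumpers on its inner face) is at the +y end, a low thin plate (top 34 mm) at the -y end. Any yaw.
- carriage (a joint): Sliding position of the carriage in m: 0 at the low-plate end, grows along the rail's +y, 0.150 when the carriage touches the bumpers of the end stop. With the button up a spring pawl locks it in a rack with notches every 6 mm (play about 1 mm), one of them at the end stop; with the button down it slides with about 1.5 N of friction.
- lock_button (a joint): How far the locking button is pressed, in m: 0 up, 0.008 fully down against its stop. The lock lets go at about 0.005, so press it nearly to the bottom (0.0065 or more). The spring takes about 2 N at first and 8 N at the bottom; released, the button springs back up and locks the carriage again.
- button_top (a point): Centre of the top of the locking button, a black ribbed pad 44 mm (rail x) by 50 mm (rail y), 64 mm above the bench when up, 56 mm fully pressed. Along the rail it lies between two upright grey cheeks of the carriage, inner faces 30 mm from the button's centre, tops 71 mm above the bench; a fingertip on the pad can push against a cheek. Open at the sides across the rail. Axes as the rail's.
- carriage_top (a point): Centre of the top face of the carriage housing (grey plastic block 80 mm across the rail by 90 mm along it, 20 to 50 mm above the bench), under the button. It carries on its rail +x side a steel ball sensor head reaching 93 mm out from the centre line, highest point 60 mm above the bench. Axes as the rail's.
- breadboard_mid (a point): Bystander: centre of a loose white breadboard 56 x 166 x 10 mm with small components, lying flat.
- sensor_boot_mid (a point): Bystander: centre of a loose black ribbed spare boot, a round turned part 48 mm across and 66 mm tall, standing upright.
- screw_jar_mid (a point): Bystander: centre of a loose clear jar with a white lid, 48 mm across and 60 mm tall, standing upright.

How it is judged (in metres and radians):
On the way, in this order (a step that is already met when the one before it is completed fails the run):
1. the button is pressed down while the carriage still stands at its start (value of joint lock_button above 0.004 m and distance of carriage_top from where it was at the start of the episode below 0.012 m), for 0.02 s.
2. the carriage is against the end stop with the button still held down (value of joint carriage above 0.147 m and value of joint lock_button above 0.0025 m), for 0.1 s.
At the end, for the whole second after the job is handed in: The carriage rests within 3 mm of the end stop, the button is back up (within 1.5 mm) so the carriage is locked and still, and breadboard, boot and jar are within 20 mm of where they stood (value of joint carriage above 0.147 m and value of joint lock_button below 0.0015 m and velocity of joint carriage between -0.005 and 0.005 m/s and distance of each of breadboard_mid, sensor_boot_mid, screw_jar_mid from where it was at the start of the episode below 0.02 m); the robot touches nothing.
It fails at once if the button came up (less than 2.5 mm down) between the start and the end stop (distance of carriage_top from where it was at the start of the episode above 0.015 m and value of joint carriage below 0.14 m and value of joint lock_button below 0.0025 m).
It fails at once if a bystander was moved, lifted or knocked over (distance of any of breadboard_mid, sensor_boot_mid, screw_jar_mid from where it was at the start of the episode above 0.02 m).
It also fails if it takes over 32 s, if anything falls off the work surface, if the arm or the gripper's body presses on something with over 40 N, if the wrist force passes 120 N, or if a joint passes its speed limit or range.

ROBOT

A 6-joint arm with a two-finger parallel gripper is mounted at the origin on the work surface. World frame = base frame: x ahead of the robot, y to its left, z up, the work surface at z = 0. Lengths are in m, angles in degrees, forces in N, time in s.
With the tool pointing down it reaches from about 0.35 to 0.875 m from the base axis. Payload 4.2 kg.
Tool frame: the origin (TCP) lies on the centre line of the jaws, within the pads' length; the fingertips stand tip_reach ahead of it and the grasp point (between the pads) is the TCP (tip_reach is the distance from the TCP to the fingertips, in m); z points along the fingers, y is the line along which they close (so a half turn about z gives the same grasp; the last joint's range is limited). The gripper opens to 87 mm and grips with 3 to 60 N. Pads are 19 mm wide; open, the fingers measure 117 mm over their backs; the gripper's body (75 mm by 190 mm) begins 51 mm behind the grasp point.
Start: joints at [83.171, 22.042, 0.453, 0, -68.411, -14.817], TCP at [0.231, 0.581, 0.202] pointing down, gripper open.
Joint ranges: [-179.83, 179.83], [-69.29, 118.12], [-61.27, 80.66], [-181.25, 117.63], [-171.15, -9.14], [-177.46, 177.46]. Speed limits (degrees/s): [159.86, 159.86, 180, 180, 180, 180].

INTERFACE

Orientations are given as a 3x3 rotation matrix whose columns are the frame's x, y, z axes.
In Python, from station import sense, capture, finish_job, tip_reach gives the robot as it stands.
- The arm moves only by the tool arm_command, never from a script. Its argument "deltas" is a list of rows, each a list of 7 numbers: the turn, a rotation vector about the tool's x, y, z in rad, then the shift along the tool's x, y, z in cm, then the closure, from -1 (fully open) to 1 (shut), so that 0 is half open. In form: [[rx, ry, rz, dx, dy, dz, hand], ...]. A call has 1 to 8 rows; each row is the pose to reach, as a shift and turn from the pose commanded when the call began, along the tool's axes at that moment; what a row does not reach only later rows make up. A row lasts 1/12 s, in which the tool goes at most 41.7 mm and 7.16 degrees, less where a joint would pass 70% of its speed; a pose out of reach is approached as far as the arm can. A call with a gripper value outside its range is refused whole. The fingers move at their own pace and stop on an object; the grip force is fixed at half the most. Time passes only in rows, so rows that repeat a pose let the fingers close. It gives the time, the measured TCP pose, the force, the opening and the grip force at its end, in the units of the state.
- sense(): the state, without advancing time (a new reading comes with each control period).
- capture(name): name is "scene" or "top"; returns a dict with "pixels" (384x512x3 uint8, blue, green, red), "fovy" (degrees; the focal length in pixels is half the picture's height over the tangent of half this angle, whatever the lens; pixels are square), "cx", "cy" (the principal point, pixels), "rvec" (rotation vector, rad) and "tvec" (3), from world to camera coordinates, as OpenCV has them. Camera axes: x right, y down, z forward; pixel columns grow to the right and rows downward; lengths in m; the calibration is good to about 2 mm. A picture is of the moment at which its call begins. There is no depth.
- finish_job(): hands the job in; it is judged then, once.
The state is a dict: "time_s": time; "joints": joint angles; "joint_velocities": joint speeds; "effort": joint torques, N m; "tcp_pos": TCP position; "ee_rot": TCP orientation; "wrist_force": force on the tool from outside, world axes, zero at the start; "moment": the same for the moment, N m; "gripper_width": opening from 0.0 (shut) to 1.0 (fully open); "gripper_force": force on a finger pad.
Only numpy, scipy, OpenCV 4.12 (cv2) and the standard library are available. Lean on these libraries where they do the work, as an engineer would, in place of code of your own. Each camera call takes 0.05 s, during which the arm holds its last target. There are 200 camera calls.

## Working session

There is one attempt and no reset: what is moved stays moved. The work goes in short steps, Python scripts to look and compute and a tool call to move; the robot and the scene stay as the last step left them, time stands still between calls to the robot, and variables do not carry over. Pictures are saved under pics/ and viewed, at most 10 in all, crops included, and the job is handed in when it is done.

Besides the shell and the picture viewer there is one more tool, called after "Emit:" by a JSON object that holds its "op" and its "data". arm_command: Moves the arm, as the interface text tells. Its arguments: {"type":"object","properties":{"deltas":{"type":"array"}},"required":["deltas"]}

```bash
mkdir -p pics; cat > h.py <<'E'
import numpy as np, cv2
from station import sense, capture, finish_job, tip_reach
def ray(c,u,v,z):
    R=cv2.Rodrigues(np.array(c["rvec"],float))[0]; t=np.array(c["tvec"],float).ravel()
    f=c["pixels"].shape[0]/2/np.tan(np.radians(c["fovy"])/2)
    d=R.T@np.array([(u-c["cx"])/f,(v-c["cy"])/f,1]); o=-R.T@t
    return o+d*(z-o[2])/d[2]
def proj(c,p):
    f=c["pixels"].shape[0]/2/np.tan(np.radians(c["fovy"])/2)
    K=np.array([[f,0,c["cx"]],[0,f,c["cy"]],[0,0,1]])
    return cv2.projectPoints(np.array(p,float).reshape(-1,3),np.array(c["rvec"],float),np.array(c["tvec"],float),K,None)[0].reshape(-1,2)
E
python3 - <<'E'
from h import *
import pickle
d={}
for n in("scene","top"):
    d[n]=capture(n); cv2.imwrite(f"pics/{n}0.png",cv2.resize(d[n]["pixels"],(768,576),interpolation=cv2.INTER_CUBIC))
    print(n,{k:v for k,v in d[n].items() if k!="pixels"})
pickle.dump(d,open("d0.pkl","wb"))
s=sense();print(s,tip_reach)
E
```

```text
scene {'fovy': 57.350952346602476, 'cx': 256.3299013201816, 'cy': 185.83753910210194, 'rvec': array([ 1.03695033,  2.31003729, -1.11457479]), 'tvec': array([ 0.32231583, -0.24652055,  1.13767733])}
top {'fovy': 52.32253263043249, 'cx': 264.64042061947487, 'cy': 192.480934401363, 'rvec': array([ 2.21958103, -2.19867078,  0.05191944]), 'tvec': array([0.04719461, 0.55278334, 0.90513712])}
{'time_s': 0.1, 'joints': array([ 8.31715190e+01,  2.20867038e+01,  3.87781354e-01, -2.41491189e-02,
       -6.84119232e+01, -1.48171027e+01]), 'joint_velocities': array([-0.00387788, -0.20978837,  0.26050288,  0.17019144, -0.01019674,
        0.01387433]), 'effort': array([ 1.23258571e-03, -3.91690743e+01,  1.87935555e+01,  4.23192054e+00,
        1.34764754e-02, -7.13417080e-05]), 'tcp_pos': array([0.23031305, 0.58039459, 0.20106958]), 'ee_rot': array([[ 9.29426000e-01, -3.69008032e-01, -6.19153839e-04],
       [-3.69008534e-01, -9.29424117e-01, -1.87426835e-03],
       [ 1.16163568e-04,  1.97046679e-03, -9.99998052e-01]]), 'wrist_force': array([-0.38946662, -0.59123822, -0.15084827]), 'moment': array([-0.01139306,  0.02407719, -0.00616454]), 'gripper_force': 0.0, 'gripper_width': 1.0029461810832037} 0.019
```

View pics/top0.png

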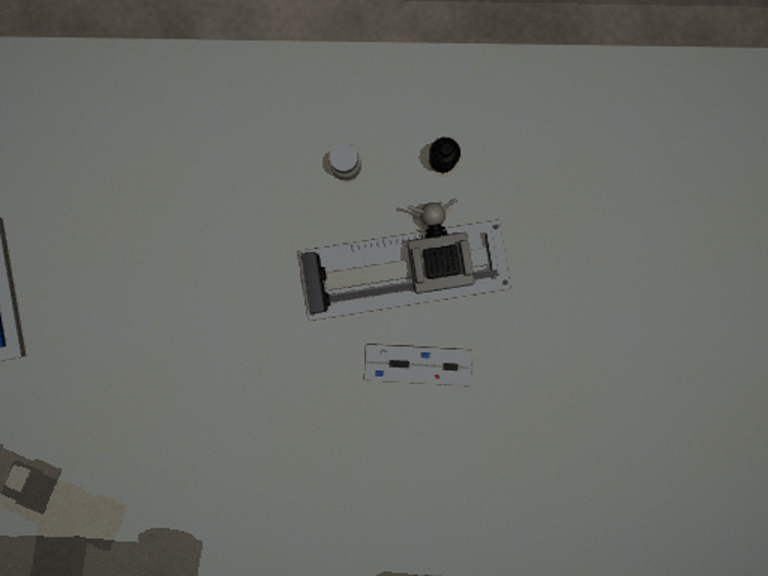

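View pics/scene0.png

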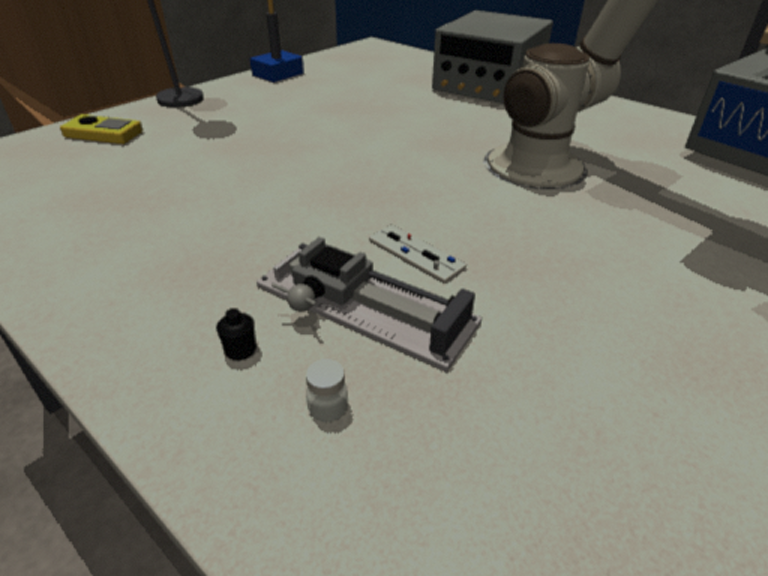

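The top view shows the button at (442,262), the end stop at (313,283), the boot at (444,154), the jar at (344,160) and the breadboard at (418,365), all in the 1.5x picture. The plate corners are near (299,251), (498,220), (510,288) and (309,320). The scene view agrees, with the carriage near the low plate.

```bash
python3 - <<'E'
from h import *
import pickle
d=pickle.load(open("d0.pkl","rb")); c=d["top"]; g=cv2.cvtColor(c["pixels"],cv2.COLOR_BGR2GRAY)
cor=[ray(c,u/1.5,v/1.5,.012) for u,v in((299,251),(498,220),(510,288),(309,320))]
print(np.round(cor,3),[np.linalg.norm(cor[i]-cor[(i+1)%4]).round(3) for i in range(4)])
ey=(cor[0]+cor[3]-cor[1]-cor[2])[:2]; print("yaw of +y",np.degrees(np.arctan2(ey[1],ey[0])))
x0,y0,x1,y1=278,160,312,190
m=np.zeros_like(g); m[y0:y1,x0:x1]=(g[y0:y1,x0:x1]<45)*255
m=cv2.morphologyEx(m,cv2.MORPH_CLOSE,np.ones((3,3)))
k=max(cv2.findContours(m,0,2)[0],key=cv2.contourArea); r=cv2.minAreaRect(k); print(r)
b=[ray(c,*p,.064) for p in cv2.boxPoints(r)]; print(np.round(b,3),np.linalg.norm(b[0]-b[1]),np.linalg.norm(b[1]-b[2]))
print("button",ray(c,*r[0],.064)); B=ray(c,*r[0],.064)
print("in scene px*1.5",proj(d["scene"],B)*1.5)
for n,p,z in(("stop",(313,283),.058),("boot",(444,150),.066),("jar",(344,156),.06)): print(n,ray(c,p[0]/1.5,p[1]/1.5,z).round(3))
for n,bx in(("top",(270,135,345,215)),("scene",(165,145,325,250))):
    q=d[n]["pixels"][bx[1]:bx[3],bx[0]:bx[2]]
    f=780/q.shape[1]; f=min(f,590/q.shape[0]); cv2.imwrite(f"pics/{n}1.png",cv2.convertScaleAbs(cv2.resize(q,None,fx=f,fy=f,interpolation=cv2.INTER_CUBIC),alpha=1.6)); print(n,f)
E
```

```text
[[ 0.609  0.205  0.012]
 [ 0.661 -0.105  0.012]
 [ 0.555 -0.124  0.012]
 [ 0.502  0.188  0.012]] [np.float64(0.315), np.float64(0.108), np.float64(0.317), np.float64(0.108)]
yaw of +y 99.53810049701464
((295.5135498046875, 173.08108520507812), (22.029464721679688, 26.96143341064453), 80.53767395019531)
[[ 0.613  0.019  0.064]
 [ 0.623 -0.04   0.064]
 [ 0.575 -0.048  0.064]
 [ 0.565  0.01   0.064]] 0.059645158154252115 0.04872299239823887
button [ 0.59386503 -0.0146843   0.064     ]
in scene px*1.5 [[328.86675075 256.45085742]]
stop [0.558 0.177 0.058]
boot [ 0.756 -0.015  0.066]
jar [0.747 0.133 0.06 ]
top 7.375
scene 4.875
```

View pics/top1.png

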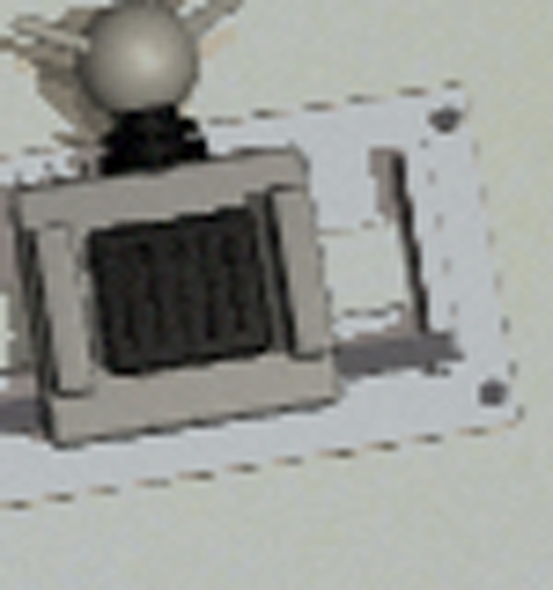

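Measurements hold: plate 316 x 108 mm (given 320 x 110) and button pad about 50 x 49 mm. The button is near (0.592, -0.012) and the rail's +y is at 99.5°. I'll shut the fingers, turn the jaw line along the rail and go over the pad.

Emit:
{"op": "arm_command", "data": {"deltas": [[0, 0, -0.07, 2.5, 1.9, 0, 1], [0, 0, -0.14, 5.2, 3.9, 0, 1], [0, 0, -0.21, 8, 6, 0, 1], [0, 0, -0.28, 10.8, 8.1, 0, 1], [0, 0, -0.35, 13.6, 10.2, 0, 1], [0, 0, -0.42, 16.4, 12.2, 0, 1], [0, 0, -0.49, 19.2, 14.3, 0, 1], [0, 0, -0.544, 22, 16.4, 0, 1]]}}

```text
time_s: 0.77
tcp_pos: [0.3749, 0.3456, 0.2018]
ee_rot: [[0.986, 0.169, -0.0], [0.169, -0.986, -0.001], [-0.001, 0.0, -1.0]]
wrist_force: [-0.3, 0.4, -0.4]
gripper_width: 0.477
gripper_force: 0.0
```

```bash
cat >> h.py <<'E'
B=np.array([0.5915,-0.0125]); ey=np.array([-0.165,0.986]); ex=np.array([0.986,0.165])
def togo(target_xy,tipz):
    s=sense(); R=np.array(s["ee_rot"]); p=np.array(s["tcp_pos"])
    t=np.array([*target_xy,tipz+tip_reach]); 
    want=np.column_stack([-np.r_[ex,0],-np.r_[ey,0],[0,0,-1]]); want[:,0]=np.cross(want[:,1],want[:,2])
    print("t",s["time_s"],"p",p.round(4),"tip z",(p+R[:,2]*tip_reach)[2].round(4),"F",np.round(s["wrist_force"],1),"w",round(s["gripper_width"],3))
    print("delta cm",(R.T@(t-p)*100).round(2),"rot",cv2.Rodrigues(R.T@want)[0].ravel().round(3), "rail",((p[:2]-B)@ex).round(4),((p[:2]-B)@ey).round(4))
E
python3 -c "
from h import *
togo(B+.010*ey,.10)"
```

```text
t 0.7667 p [0.3749 0.3456 0.2018] tip z 0.1828 F [-0.3  0.4 -0.4] w 0.477
delta cm [15.31 37.95  8.29] rot [0.    0.001 0.004] rail -0.1545 0.3888
```

Emit:
{"op": "arm_command", "data": {"deltas": [[0, 0, 0, 1, 2.5, 0, 1], [0, 0, 0, 2, 5, 0, 1], [0, 0, 0, 3.2, 8, 0, 1], [0, 0, 0, 4.4, 11, 0, 1], [0, 0, 0, 5.6, 14, 0, 1], [0, 0, 0, 6.8, 17, 0, 1], [0, 0, 0, 8, 20, 0, 1], [0, 0, 0, 9.2, 23, 0, 1]]}}

```text
time_s: 1.43
tcp_pos: [0.5036, 0.1341, 0.2018]
ee_rot: [[0.986, 0.165, -0.001], [0.165, -0.986, -0.0], [-0.001, 0.0, -1.0]]
wrist_force: [0.5, 0.3, -0.6]
gripper_width: 0.006
gripper_force: 0.0
```

Emit:
{"op": "arm_command", "data": {"deltas": [[0, 0, 0, 1, 2.5, 1, 1], [0, 0, 0, 2, 5, 2, 1], [0, 0, 0, 3, 8, 3, 1], [0, 0, 0, 4, 11, 4.5, 1], [0, 0, 0, 5, 13, 6, 1], [0, 0, 0, 5.8, 14.5, 7, 1], [0, 0, 0, 5.9, 14.7, 7.7, 1], [0, 0, 0, 5.9, 14.7, 8, 1]]}}

```text
time_s: 2.1
tcp_pos: [0.585, -0.0005, 0.12]
ee_rot: [[0.987, 0.163, -0.003], [0.163, -0.987, -0.001], [-0.004, -0.0, -1.0]]
wrist_force: [-0.5, 0.2, 0.5]
gripper_width: 0.006
gripper_force: 0.0
```

```bash
python3 - <<'E'
from h import *
togo(B+.010*ey,.066)
out=[]
for n,bx in(("top",(250,115,345,215)),("scene",(175,130,335,250))):
    c=capture(n); q=c["pixels"][bx[1]:bx[3],bx[0]:bx[2]]
    p=sense()["tcp_pos"]; print(n,proj(c,[p-[0,0,tip_reach]])-bx[:2])
    out.append(cv2.resize(q,(400,int(400*q.shape[0]/q.shape[1]))))
h=max(o.shape[0] for o in out)
cv2.imwrite("pics/a2.png",cv2.convertScaleAbs(np.hstack([cv2.copyMakeBorder(o,0,h-o.shape[0],0,0,0) for o in out]),alpha=1.6))
E
```

```text
t 2.1 p [ 5.85e-01 -5.00e-04  1.20e-01] tip z 0.101 F [-0.5  0.2  0.5] w 0.006
delta cm [0.45 0.29 3.5 ] rot [-0.     0.004 -0.002] rail -0.0044 0.0129
top [[40.01850541 60.84533212]]
scene [[51.62921278 26.96406374]]
```

View pics/a2.png

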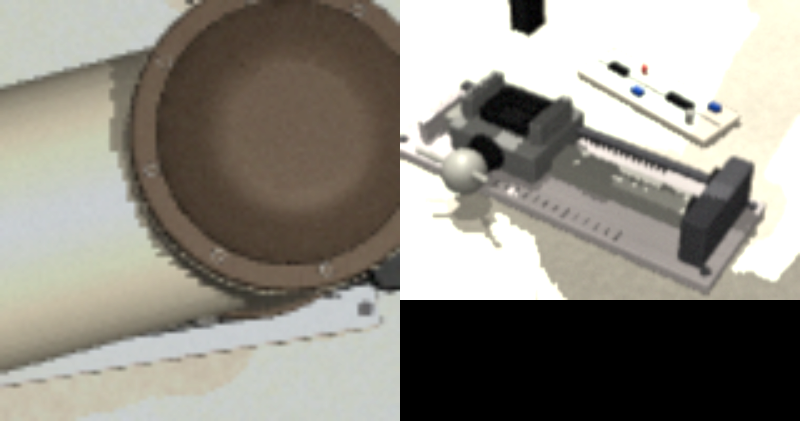

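The scene crop shows the fingers above the pad, at about (527,30). That is some 35 px higher than predicted for the tip, and the brightening may have hidden light pads. I'll check the crop unbrightened.

```bash
python3 - <<'E'
from h import *
togo(B+.010*ey,.066)
c=capture("scene"); p=sense()["tcp_pos"]; print((proj(c,[p-[0,0,tip_reach],p])-[190,90])*6, (proj(c,[[*B,.064]])-[190,90])*6)
cv2.imwrite("pics/a3.png",cv2.resize(c["pixels"][90:185,190:310],None,fx=6,fy=6))
E
```

```text
t 2.2 p [0.585  0.0007 0.1213] tip z 0.1023 F [ 0.1 -0.1 -0.8] w 0.007
delta cm [0.43 0.42 3.63] rot [-0.     0.002  0.001] rail -0.0043 0.0141
[[219.4889404  400.64903295]
 [217.35594202 353.55666804]] [[184.52994116 485.35498379]]
```

View pics/a3.png

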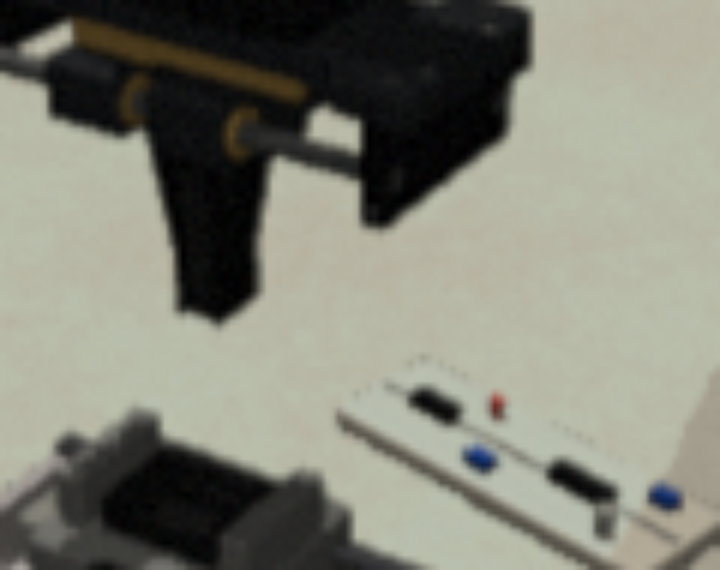

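The fingers end at (217,318), but the tip was predicted at (219,400). The column agrees; the row doesn't. I'll check the calibration against the robot's base and the start picture.

```bash
python3 - <<'E'
from h import *
import pickle
d=pickle.load(open("d0.pkl","rb"))
for n in d:
    R=cv2.Rodrigues(d[n]["rvec"])[0]; print(n,"cam",(-R.T@d[n]["tvec"]).round(3))
    print("base z0,z.3",proj(d[n],[[0,0,0],[0,0,.15]])*1.5,"start tcp,tip",proj(d[n],[[.230,.580,.201],[.23,.58,.182]])*1.5)
c=d["scene"]
for n,p in(("stop",[.558,.177,.058]),("boot",[.756,-.015,.066]),("jar",[.747,.133,.06]),("cor",[.502,.188,.012])): print(n,proj(c,[p])*1.5)
u,v=190+217/6,90+318/6
for z in(.08,.101,.12,.135,.15): print(z,ray(c,u,v,z).round(4))
E
```

```text
scene cam [1.005 0.443 0.504]
base z0,z.3 [[533.67979823 164.65345787]
 [547.97901112  95.08870222]] start tcp,tip [[938.68947897 225.4209612 ]
 [927.44952039 239.79889268]]
top cam [0.52  0.063 0.924]
base z0,z.3 [[427.53046238 646.78125544]
 [434.95761851 713.72197531]] start tcp,tip [[-41.81376071 546.38240367]
 [-30.50005504 540.17765182]]
stop [[453.10707033 306.85311037]]
boot [[234.15947819 311.4292399 ]]
jar [[322.2325184  370.91991622]]
cor [[479.79423005 315.59667575]]
0.08 [ 0.5211 -0.066   0.08  ]
0.101 [ 0.5451 -0.0408  0.101 ]
0.12 [ 0.5667 -0.0179  0.12  ]
0.135 [5.839e-01 1.000e-04 1.350e-01]
0.15 [0.601  0.0181 0.15  ]
```

The calibration holds. The tip ray meets the reported tool x and y at z = 0.135, so the real fingertips stand about 33 mm higher than the nominal tip_reach gives. I'll go down in steps, going by force and not trusting the nominal height.

Emit:
{"op": "arm_command", "data": {"deltas": [[0, 0, 0, 0.2, 0.2, 0.5, 1], [0, 0, 0, 0.4, 0.4, 1, 1], [0, 0, 0, 0.4, 0.4, 1.7, 1], [0, 0, 0, 0.4, 0.4, 2.3, 1], [0, 0, 0, 0.4, 0.4, 2.7, 1], [0, 0, 0, 0.4, 0.4, 2.9, 1], [0, 0, 0, 0.4, 0.4, 3, 1], [0, 0, 0, 0.4, 0.4, 3, 1]]}}

```text
time_s: 2.92
tcp_pos: [0.5903, -0.0028, 0.0918]
ee_rot: [[0.986, 0.166, -0.0], [0.166, -0.986, -0.0], [-0.0, 0.0, -1.0]]
wrist_force: [-1.2, 0.9, 0.6]
gripper_width: 0.004
gripper_force: 0.0
```

Emit:
{"op": "arm_command", "data": {"deltas": [[0, 0, 0, 0, 0, 0.1, 1], [0, 0, 0, 0, 0, 0.2, 1], [0, 0, 0, 0, 0, 0.35, 1], [0, 0, 0, 0, 0, 0.5, 1], [0, 0, 0, 0, 0, 0.7, 1], [0, 0, 0, 0, 0, 0.8, 1], [0, 0, 0, 0, 0, 0.8, 1], [0, 0, 0, 0, 0, 0.8, 1]]}}

```text
time_s: 3.58
tcp_pos: [0.5904, -0.0028, 0.084]
ee_rot: [[0.986, 0.165, -0.0], [0.165, -0.986, -0.0], [-0.0, 0.0, -1.0]]
wrist_force: [0.4, 0.0, 0.2]
gripper_width: 0.007
gripper_force: 0.0
```

```bash
python3 - <<'E'
from h import *
togo(B+.010*ey,.060)
c=capture("scene"); p=sense()["tcp_pos"]; print((proj(c,[p-[0,0,tip_reach],p,p+[0,0,.014]])-[190,90])*6)
cv2.imwrite("pics/a4.png",cv2.resize(c["pixels"][90:185,190:310],None,fx=6,fy=6))
E
```

```text
t 3.5833 p [ 0.5904 -0.0028  0.084 ] tip z 0.065 F [0.4 0.  0.2] w 0.007
delta cm [-0.05 -0.03  0.5 ] rot [0. 0. 0.] rail 0.0005 0.0097
[[205.74339034 492.46410147]
 [203.45647621 448.28388832]
 [201.72410364 414.8166986 ]]
```

View pics/a4.png

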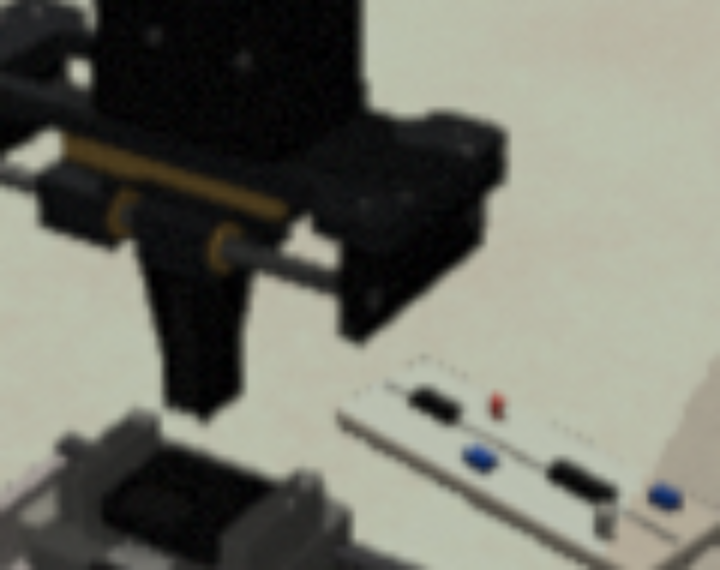

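The tip is at (203,415), exactly 14 mm above the reported TCP: the real tip is now at about 0.098. I need TCP z of about 0.050 for contact.

Emit:
{"op": "arm_command", "data": {"deltas": [[0, 0, 0, 0, 0, 0.4, 1], [0, 0, 0, 0, 0, 0.9, 1], [0, 0, 0, 0, 0, 1.4, 1], [0, 0, 0, 0, 0, 1.8, 1], [0, 0, 0, 0, 0, 2.1, 1], [0, 0, 0, 0, 0, 2.3, 1], [0, 0, 0, 0, 0, 2.4, 1], [0, 0, 0, 0, 0, 2.4, 1]]}}

```text
time_s: 4.3
tcp_pos: [0.5903, -0.0028, 0.0598]
ee_rot: [[0.986, 0.165, -0.0], [0.165, -0.986, -0.0], [-0.0, 0.0, -1.0]]
wrist_force: [-0.7, 0.4, 0.3]
gripper_width: 0.003
gripper_force: 0.0
```

```bash
python3 - <<'E'
from h import *
togo(B+.010*ey,.060)
c=capture("scene"); p=sense()["tcp_pos"]; print((proj(c,[p,p+[0,0,.014]])-[190,90])*6)
cv2.imwrite("pics/a5.png",cv2.resize(c["pixels"][90:185,190:310],None,fx=6,fy=6))
E
```

```text
t 4.3 p [ 0.5903 -0.0028  0.0598] tip z 0.0408 F [-0.7  0.4  0.3] w 0.003
delta cm [-0.04 -0.02 -1.92] rot [0. 0. 0.] rail 0.0004 0.0098
[[206.29224671 503.94663634]
 [204.62759374 471.79795859]]
```

View pics/a5.png

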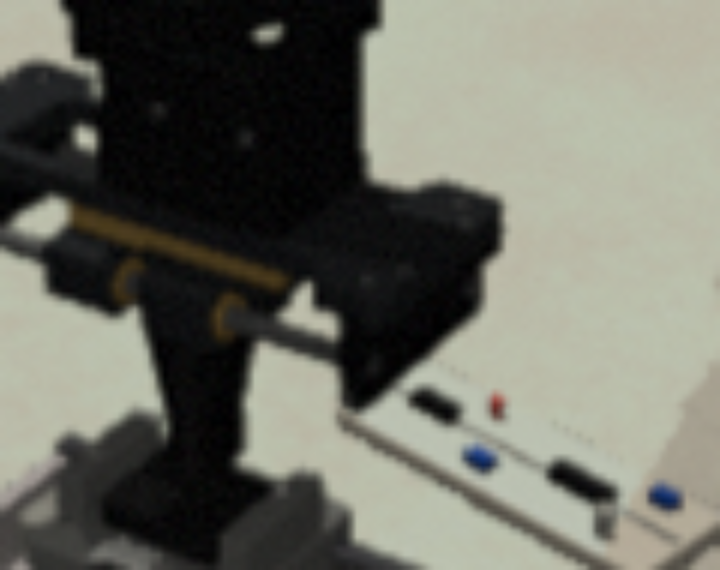

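The tips are in the pocket over the pad, about 10 mm up. Pressing now in small steps.

Emit:
{"op": "arm_command", "data": {"deltas": [[0, 0, 0, 0, 0, 0.2, 1], [0, 0, 0, 0, 0, 0.4, 1], [0, 0, 0, 0, 0, 0.6, 1], [0, 0, 0, 0, 0, 0.8, 1], [0, 0, 0, 0, 0, 1.0, 1], [0, 0, 0, 0, 0, 1.2, 1], [0, 0, 0, 0, 0, 1.2, 1], [0, 0, 0, 0, 0, 1.2, 1]]}}

```text
time_s: 5.02
tcp_pos: [0.5903, -0.0028, 0.0479]
ee_rot: [[0.986, 0.165, -0.0], [0.165, -0.986, -0.0], [-0.0, 0.0, -1.0]]
wrist_force: [1.1, -0.4, 0.1]
gripper_width: 0.005
gripper_force: 0.0
```

Emit:
{"op": "arm_command", "data": {"deltas": [[0, 0, 0, 0, 0, 0.1, 1], [0, 0, 0, 0, 0, 0.2, 1], [0, 0, 0, 0, 0, 0.3, 1], [0, 0, 0, 0, 0, 0.3, 1], [0, 0, 0, 0, 0, 0.3, 1]]}}

```text
time_s: 5.43
tcp_pos: [0.5903, -0.0028, 0.045]
ee_rot: [[0.986, 0.165, -0.0], [0.165, -0.986, -0.0], [-0.0, 0.0, -1.0]]
wrist_force: [-0.3, -0.7, -0.1]
gripper_width: 0.011
gripper_force: 0.0
```

Emit:
{"op": "arm_command", "data": {"deltas": [[0, 0, 0, 0, 0, 0.1, 1], [0, 0, 0, 0, 0, 0.2, 1], [0, 0, 0, 0, 0, 0.2, 1], [0, 0, 0, 0, 0, 0.2, 1]]}}

```text
time_s: 5.77
tcp_pos: [0.5906, -0.0027, 0.0432]
ee_rot: [[0.986, 0.166, 0.0], [0.166, -0.986, -0.0], [0.0, 0.0, -1.0]]
wrist_force: [1.0, -0.3, 1.4]
gripper_width: 0.007
gripper_force: 0.7
```

```bash
python3 - <<'E'
from h import *
togo(B+.010*ey,.060)
c=capture("scene"); p=sense()["tcp_pos"]; print((proj(c,[p+[0,0,.014]])-[190,100])*9)
cv2.imwrite("pics/a6.png",cv2.convertScaleAbs(cv2.resize(c["pixels"][130:190,190:270],None,fx=9,fy=9),alpha=2.5))
E
```

```text
t 5.7667 p [ 0.5906 -0.0027  0.0432] tip z 0.0242 F [ 1.  -0.3  1.4] w 0.007
delta cm [-0.07 -0.02 -3.58] rot [ 0.    -0.     0.001] rail 0.0007 0.0098
[[309.6729064  675.56127923]]
```

View pics/a6.png

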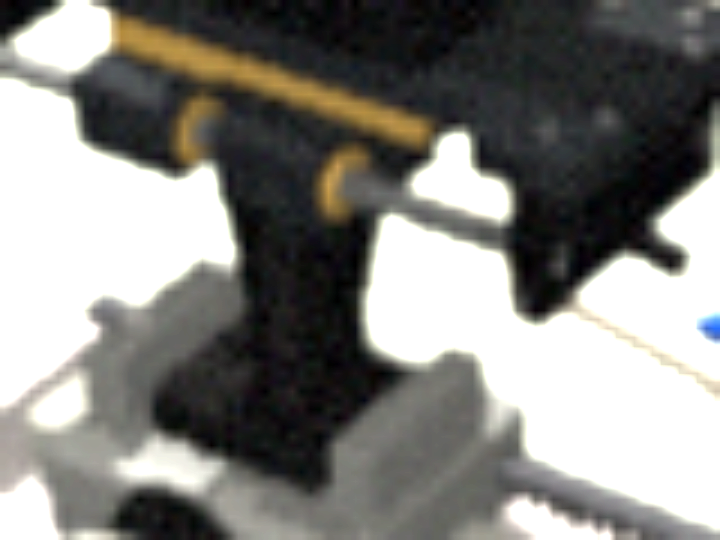

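The picture shows the fingers meeting the pad, with the first force (1.4 N) at TCP z of about 0.0435. The bottom of the press should be near 0.036.

Emit:
{"op": "arm_command", "data": {"deltas": [[0, 0, 0, 0, 0, 0.1, 1], [0, 0, 0, 0, 0, 0.2, 1], [0, 0, 0, 0, 0, 0.3, 1], [0, 0, 0, 0, 0, 0.4, 1], [0, 0, 0, 0, 0, 0.5, 1], [0, 0, 0, 0, 0, 0.6, 1], [0, 0, 0, 0, 0, 0.6, 1], [0, 0, 0, 0, 0, 0.6, 1]]}}

```text
time_s: 6.48
tcp_pos: [0.5906, -0.0027, 0.0379]
ee_rot: [[0.986, 0.166, 0.001], [0.166, -0.986, -0.0], [0.001, 0.0, -1.0]]
wrist_force: [-2.0, 1.1, 7.0]
gripper_width: 0.005
gripper_force: 3.2
```

Emit:
{"op": "arm_command", "data": {"deltas": [[0, 0, 0, 0, 0, 0.1, 1], [0, 0, 0, 0, 0, 0.2, 1], [0, 0, 0, 0, 0, 0.25, 1], [0, 0, 0, 0, 0, 0.25, 1]]}}

```text
time_s: 6.82
tcp_pos: [0.5907, -0.0028, 0.0359]
ee_rot: [[0.986, 0.166, 0.001], [0.166, -0.986, -0.0], [0.001, 0.0, -1.0]]
wrist_force: [-2.3, 0.7, 8.3]
gripper_width: 0.001
gripper_force: 4.2
```

Emit:
{"op": "arm_command", "data": {"deltas": [[0, 0, 0, 0, 0, 0.05, 1], [0, 0, 0, 0, 0, 0.1, 1], [0, 0, 0, 0, 0, 0.1, 1], [0, 0, 0, 0, 0, 0.1, 1]]}}

```text
time_s: 7.15
tcp_pos: [0.5907, -0.003, 0.0358]
ee_rot: [[0.986, 0.166, 0.001], [0.166, -0.986, -0.001], [0.001, 0.001, -1.0]]
wrist_force: [-3.3, 0.2, 12.8]
gripper_width: 0.004
gripper_force: 6.4
```

The button is on its stop (12.8 N). Now I'll push along rail +y, which is tool -y.

Emit:
{"op": "arm_command", "data": {"deltas": [[0, 0, 0, 0, -0.2, 0, 1], [0, 0, 0, 0, -0.4, 0, 1], [0, 0, 0, 0, -0.6, 0, 1], [0, 0, 0, 0, -0.9, 0, 1], [0, 0, 0, 0, -1.2, 0, 1], [0, 0, 0, 0, -1.5, 0, 1], [0, 0, 0, 0, -1.8, 0, 1], [0, 0, 0, 0, -2.1, 0, 1]]}}

```text
time_s: 7.82
tcp_pos: [0.5873, 0.0173, 0.0358]
ee_rot: [[0.986, 0.166, 0.001], [0.166, -0.986, -0.001], [0.001, 0.001, -1.0]]
wrist_force: [-3.3, -2.0, 12.7]
gripper_width: 0.006
gripper_force: 6.3
```

Emit:
{"op": "arm_command", "data": {"deltas": [[0, 0, 0, 0, -0.5, 0, 1], [0, 0, 0, 0, -1.1, 0, 1], [0, 0, 0, 0, -1.7, 0, 1], [0, 0, 0, 0, -2.3, 0, 1], [0, 0, 0, 0, -2.9, 0, 1], [0, 0, 0, 0, -3.5, 0, 1], [0, 0, 0, 0, -4.1, 0, 1], [0, 0, 0, 0, -4.5, 0, 1]]}}

```text
time_s: 8.48
tcp_pos: [0.5797, 0.0621, 0.0358]
ee_rot: [[0.986, 0.167, 0.001], [0.167, -0.986, -0.001], [0.001, 0.001, -1.0]]
wrist_force: [-3.4, -2.3, 12.5]
gripper_width: 0.006
gripper_force: 6.5
```

Emit:
{"op": "arm_command", "data": {"deltas": [[0, 0, 0, 0, -0.5, 0, 1], [0, 0, 0, 0, -1.1, 0, 1], [0, 0, 0, 0, -1.7, 0, 1], [0, 0, 0, 0, -2.3, 0, 1], [0, 0, 0, 0, -2.9, 0, 1], [0, 0, 0, 0, -3.5, 0, 1], [0, 0, 0, 0, -4.0, 0, 1], [0, 0, 0, 0, -4.3, 0, 1]]}}

```text
time_s: 9.15
tcp_pos: [0.5725, 0.1046, 0.0358]
ee_rot: [[0.986, 0.167, 0.001], [0.167, -0.986, -0.001], [0.0, 0.001, -1.0]]
wrist_force: [-3.9, -3.1, 13.1]
gripper_width: 0.006
gripper_force: 6.6
```

Emit:
{"op": "arm_command", "data": {"deltas": [[0, 0, 0, 0, -0.3, 0, 1], [0, 0, 0, 0, -0.6, 0, 1], [0, 0, 0, 0, -0.9, 0, 1], [0, 0, 0, 0, -1.2, 0, 1], [0, 0, 0, 0, -1.5, 0, 1], [0, 0, 0, 0, -1.7, 0, 1], [0, 0, 0, 0, -1.9, 0, 1], [0, 0, 0, 0, -2.0, 0, 1]]}}

```text
time_s: 9.82
tcp_pos: [0.5692, 0.1241, 0.0358]
ee_rot: [[0.986, 0.166, 0.001], [0.166, -0.986, -0.001], [0.0, 0.001, -1.0]]
wrist_force: [-2.5, -1.9, 12.9]
gripper_width: 0.004
gripper_force: 6.7
```

Emit:
{"op": "arm_command", "data": {"deltas": [[0, 0, 0, 0, -0.1, 0, 1], [0, 0, 0, 0, -0.2, 0, 1], [0, 0, 0, 0, -0.3, 0, 1], [0, 0, 0, 0, -0.4, 0, 1], [0, 0, 0, 0, -0.5, 0, 1], [0, 0, 0, 0, -0.6, 0, 1], [0, 0, 0, 0, -0.7, 0, 1], [0, 0, 0, 0, -0.8, 0, 1]]}}

```text
time_s: 10.48
tcp_pos: [0.5687, 0.13, 0.0358]
ee_rot: [[0.986, 0.166, 0.001], [0.166, -0.986, -0.003], [0.001, 0.003, -1.0]]
wrist_force: [-0.4, -7.3, 11.5]
gripper_width: 0.009
gripper_force: 5.7
```

Emit:
{"op": "arm_command", "data": {"deltas": [[0, 0, 0, 0, -0.1, 0, 1], [0, 0, 0, 0, -0.2, 0, 1], [0, 0, 0, 0, -0.3, 0, 1], [0, 0, 0, 0, -0.3, 0, 1], [0, 0, 0, 0, -0.3, 0, 1], [0, 0, 0, 0, -0.3, 0, 1]]}}

```text
time_s: 10.98
tcp_pos: [0.5684, 0.1333, 0.0357]
ee_rot: [[0.986, 0.166, 0.002], [0.166, -0.986, -0.003], [0.001, 0.003, -1.0]]
wrist_force: [0.4, -7.0, 10.7]
gripper_width: 0.002
gripper_force: 5.6
```

```bash
python3 - <<'E'
from h import *
togo(B+.14*ey,.060)
c=capture("scene")
cv2.imwrite("pics/a7.png",cv2.convertScaleAbs(cv2.resize(c["pixels"][150:250,220:340],None,fx=6,fy=6,interpolation=cv2.INTER_CUBIC),alpha=1.8))
E
```

```text
t 10.9833 p [0.5684 0.1333 0.0357] tip z 0.0167 F [ 0.4 -7.  10.7] w 0.002
delta cm [-0.12  0.78 -4.32] rot [ 0.003 -0.001  0.001] rail 0.0013 0.1476
```

View pics/a7.png

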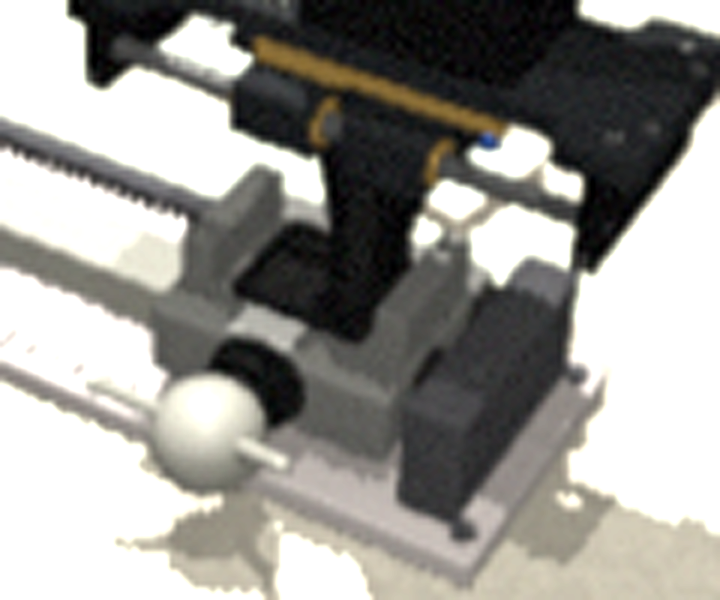

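The carriage sits against the bumpers, with the end stop at about (490,390). The fingers hold the pad down and slip at 7 N, well above the 1.5 N of sliding friction. I'll lift straight up.

Emit:
{"op": "arm_command", "data": {"deltas": [[0, 0, 0, 0, 0, -0.2, 1], [0, 0, 0, 0, 0, -0.5, 1], [0, 0, 0, 0, 0, -0.9, 1], [0, 0, 0, 0, 0, -1.4, 1], [0, 0, 0, 0, 0, -2.5, 1], [0, 0, 0, 0, 0, -4, 1], [0, 0, 0, 0, 0, -6, 1], [0, 0, 0, 0, 0, -7, 1]]}}

```text
time_s: 11.7
tcp_pos: [0.5681, 0.1359, 0.1059]
ee_rot: [[0.986, 0.166, 0.003], [0.166, -0.986, 0.001], [0.003, -0.001, -1.0]]
wrist_force: [0.1, 0.3, 0.9]
gripper_width: 0.006
gripper_force: 0.0
```

Emit:
{"op": "arm_command", "data": {"deltas": [[0, 0, 0, 0, 0, -1, 1], [0, 0, 0, -1, 0, -3, 1], [0, 0, 0, -3, 0, -4, 1], [0, 0, 0, -6, 0, -4, 1], [0, 0, 0, -9, 0, -4, 1], [0, 0, 0, -11, 0, -4, 1], [0, 0, 0, -12, 0, -4, 1], [0, 0, 0, -12, 0, -4, 1]]}}

```text
time_s: 12.37
tcp_pos: [0.4471, 0.115, 0.1438]
ee_rot: [[0.986, 0.166, -0.001], [0.166, -0.986, 0.0], [-0.001, -0.0, -1.0]]
wrist_force: [0.9, 0.1, 0.4]
gripper_width: 0.007
gripper_force: 0.0
```

```bash
python3 - <<'E'
from h import *
togo(B,.06)
c=capture("scene")
cv2.imwrite("pics/a8.png",cv2.convertScaleAbs(cv2.resize(c["pixels"][130:290,130:340],None,fx=3.7,fy=3.7,interpolation=cv2.INTER_CUBIC),alpha=1.6))
E
```

```text
t 12.3667 p [0.4471 0.115  0.1438] tip z 0.1248 F [0.9 0.1 0.4] w 0.007
delta cm [12.12 14.97  6.47] rot [-0.     0.001  0.001] rail -0.1213 0.1495
```

View pics/a8.png

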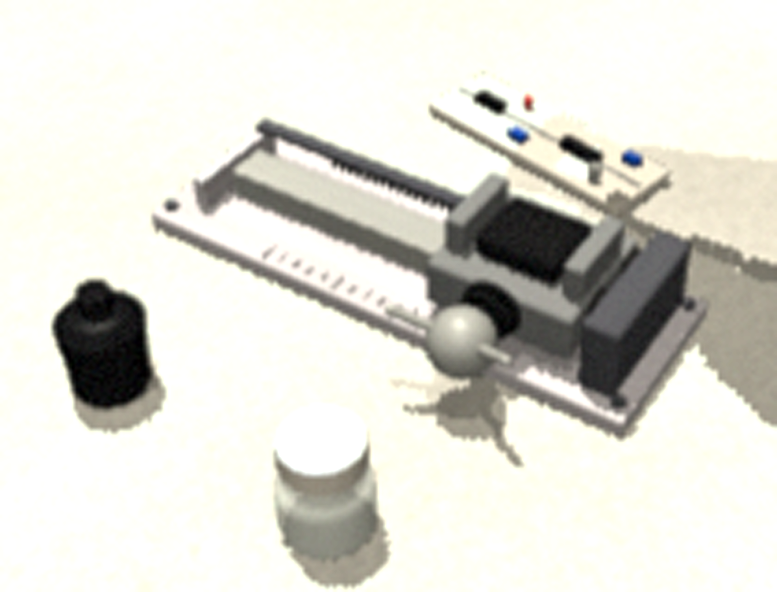

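The carriage rests at the end stop with the button up at about (535,240), the bystanders look unmoved, and the arm is clear.

```bash
python3 -c "
from station import finish_job
print(finish_job())"
```

```text
the job is handed in; nothing more can be done
None
```

The job is handed in: in the last picture the carriage rests against the end stop with the button back up, the breadboard, boot and jar look unmoved, and the arm is clear; no verdict was returned.

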